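# Unclip the lunch box and flip its lid back

### The job

Open the steel lunch box on the fridge top: press its two side clips outward and down until both are well clear of the lid, then push the lid up and on over its balance point so that it rests open by itself, leaning back against its hinge stop. Do not lift, tip or shove the box, do not force the lid while a clip still holds it, and leave the bowls, tumbler, jar, cutlery caddy and brush where they are.

Things in the scene. Friction and masses are not known exactly. Their poses are not given: they have to be found in the camera images.
- lunchbox: steel lunch box, loose, 0.7 to 1 kg packed. Tub 120 (x) x 170 (y) x 58 mm high; rim and lid reach 6 to 7 mm beyond it all round, lid top at 62 mm when shut. Origin: centre of its underside; z up, x from the thumb lip side (front, nearer the robot) to the hinge side, y to the left clip. More than about 2 N on the lid's far edge when it stands at its stop tips or slides the box
- lid (a joint): lid angle, rad: 0 shut, 1.57 upright, 1.95 at its stop leaning back. Low-friction hinge along the box's y at the back rim: left below about 1.55 it falls shut, past about 1.65 it falls open and stays. Lid 132 (front to back) x 184 x 3.5 mm, 0.15 kg, flat underneath
- lid_hinge (a point): middle of the lid's hinge axis (66 mm behind the box's centre, 60 mm up); fixed on the box
- lid_lip (a point): middle of the underside of the thumb lip (moves with the lid): a strip 52 mm wide, 24 mm long, 3 mm thick at the middle of the lid's front edge, curled 15 degrees up (its outer edge 154 mm from the hinge, 66 mm high when shut). Open air below: a fingertip can go under it from the front. Push it up, round the hinge: pushed level at the hinge it binds and shoves or tips the box
- clip_left (a joint): angle of the clip on the box's +y end, rad: 0 hooked over the lid edge, 0.4 and more unhooked, 1.8 at its stop. It turns outward about a pin along the box's x (50 mm above the underside, 87 mm from the box's centre) with under 1 N at its tab, and its friction holds it where it is left
- clip_left_tab (a point): where to press the left clip: on top of its finger tab, towards the outer edge (69 mm high, 115 mm from the box's centre when hooked). The tab is 34 mm (box x) wide, 26 mm long, 2.5 mm thick, rises 10 degrees outward and ends 122 mm from the centre; the lid's edge is 92 mm from it. A fingertip moved down there to about pin height, best drifting 10 mm outward, folds the clip out
- clip_right (a joint): the same for the clip on the box's -y end: 0 hooked, 1.8 folded down at its stop
- clip_right_tab (a point): the same point on top of the right clip's finger tab (mirror image of the left one)
- tumbler: clear glass tumbler, 68 mm across, 108 mm high, upright; origin under its centre. Leave alone
- jar: amber glass jar with orange lid, 60 mm across, 95 mm high; origin under its centre. Leave alone
- bowl_big: lowest of three nested melamine bowls (cream), 156 mm across, the nest about 70 mm high; origin under its centre. Leave alone
- bowl_mid: middle bowl of the nest (peach), 134 mm across. Leave alone
- bowl_small: top bowl of the nest (mint), 112 mm across. Leave alone
- caddy: green plastic cutlery caddy 110 x 110 x 125 mm, cutlery standing out to about 180 mm; origin under its centre. Leave alone
- brush: bottle brush lying behind the box, red handle and white bristles, 290 mm long along its x, 40 mm high; origin under its middle. Leave alone

How it is judged:
By the outcome, as a careful person would: the job done as asked, in the order asked, and still so for the second after the job is handed in, with the robot touching nothing.
It also fails if it takes over 62 s, if anything falls off the work surface, if the arm or the gripper's body presses on something with over 40 N, if the wrist force passes 120 N, or if a joint passes its speed limit or range.

### The arm

A 6-joint arm with a two-finger parallel gripper is mounted at the origin on the work surface. World frame = base frame: x ahead of the robot, y to its left, z up, the work surface at z = 0. Lengths are in m, angles in rad, forces in N, time in s.
With the tool pointing down it reaches from about 0.275 to 0.825 m from the base axis. Payload 5.2 kg.
Tool frame: the origin (TCP) lies at the very end of the fingers, on their centre line; the grasp point (between the pads) lies bot.grasp_offset behind it (bot.grasp_offset is the distance from the TCP to the grasp point, in m); x points along the fingers, y is the direction in which the jaws open and shut, and the axes are right-handed (so a half turn about x gives the same grasp; the last joint's range is limited). The gripper opens to 93 mm and grips with 3 to 60 N. Pads are 15 mm wide; open, the fingers measure 128 mm over their backs; the gripper's body (75 mm by 188 mm) begins 65 mm behind the grasp point.
Start: joints at [1.122, 0.259, 1.535, -0, 1.348, -0.203], TCP at [0.134, 0.533, 0.219] pointing down, gripper open.
Joint ranges: [-3.14, 3.14], [-0.91, 2.08], [0.19, 2.58], [-1.22, 4.36], [0.22, 2.71], [-3.12, 3.12]. Speed limits (rad/s): [2.57, 2.57, 3.14, 3.14, 3.14, 3.14].

### API

Orientations are given as a unit quaternion [w, x, y, z].
In Python, from cell import observe, eyes, bot gives the robot as it stands.
- The arm moves only by the shell command python3 -m jog 'ROWS' [FORCE]. ROWS is JSON, a list of rows, each a list of 5 numbers: the shift along the tool's x, y, z in mm, then the turn about the tool's x in degrees, then the closure, from -1 (fully open) to 1 (shut), so that 0 is half open. In form: [[x, y, z, spin, claw], ...]. A call has 1 to 20 rows; each row shifts and turns the pose as measured when the row begins, along the tool's axes as they then stand; what a row does not reach is not made up. A row lasts 1/8 s, in which the tool goes at most 62.5 mm and 10.7 degrees, less where a joint would pass 70% of its speed; a pose out of reach is approached as far as the arm can. A call with a gripper value outside its range is refused whole. The fingers move at their own pace and stop on an object; FORCE is the grip in N (left out, the last holds). Time passes only in rows, so rows that do not move let the fingers close. It gives the time, the measured TCP pose, the force and the opening at its end, in the units of the state.
- observe(): the state, without advancing time (a new reading comes with each control period).
- eyes.read_camera(name): name is "scene" or "top"; returns a dict with "img" (420x560x3 uint8, blue, green, red), "fx", "fy", "cx", "cy" (pixels), "xyz" and "orientation" of the camera in the world. Camera axes: x right, y down, z forward; pixel columns grow to the right and rows downward; lengths in m; the calibration is good to about 2 mm. A picture is of the moment at which its call begins. There is no depth.
- bot.job_done(): hands the job in, once; it reports no verdict.
The state is a dict: "time": time; "joint_pos": joint angles; "dq": joint speeds; "joint_efforts": joint torques, N m; "eef_pos": TCP position; "eef_rot": TCP orientation; "ft_force": force on the tool from outside, world axes, zero at the start; "torque": the same for the moment, N m; "grip_width": finger opening in m.
Only numpy, scipy, OpenCV 4.12 (cv2) and the standard library are available. Lean on these libraries where they do the work, as an engineer would, in place of code of your own. Each camera call takes 0.05 s, during which the arm holds its last target.

## Working session

There is one attempt and no reset: what is moved stays moved. The work goes in short steps, Python scripts to look and compute and a shell command to move; the robot and the scene stay as the last step left them, time stands still between calls to the robot, and variables do not carry over. Pictures are saved under pics/ and viewed, and the job is handed in when it is done.

```bash
ls; mkdir -p pics; python3 - <<'E'
from cell import observe, eyes, bot
import cv2
s=observe(); print({k:(v if not hasattr(v,'round') or isinstance(v,float) else v.round(4)) for k,v in s.items()}, bot.grasp_offset)
for n in("scene","top"):
    c=eyes.read_camera(n); cv2.imwrite(f"pics/{n}0.png",c["img"]); print(n,c["fx"],c["fy"],c["cx"],c["cy"],c["xyz"],c["orientation"])
E
```

```text
pics
{'time': 0.0, 'joint_pos': array([ 1.1222,  0.2593,  1.5361, -0.    ,  1.348 , -0.2028]), 'dq': array([ 0.0006, -0.0003, -0.0012,  0.    ,  0.0004, -0.0015]), 'joint_efforts': array([-3.00000e-04, -4.37307e+01, -2.84001e+01,  7.17000e-02,
        4.14000e-02, -1.00000e-04]), 'eef_pos': array([0.1336, 0.533 , 0.2178]), 'eef_rot': array([ 0.7016,  0.0861,  0.702 , -0.0873]), 'ft_force': array([0.926 , 0.2176, 0.5303]), 'torque': array([ 0.012 ,  0.003 , -0.0451]), 'grip_width': 0.09302667789212375} 0.0188
scene 455.9275911970045 455.9275911970045 279.283102849081 211.70749760244453 [ 1.08148499 -0.43526297  1.0475527 ] [-0.26661856  0.87462799  0.38553181 -0.123716  ]
top 412.5694281127327 412.5694281127327 280.57564665499666 218.19479517599927 [0.51282648 0.00549305 1.32394065] [-0.02483974  0.71413    -0.69895911  0.02928293]
```

View pics/scene0.png

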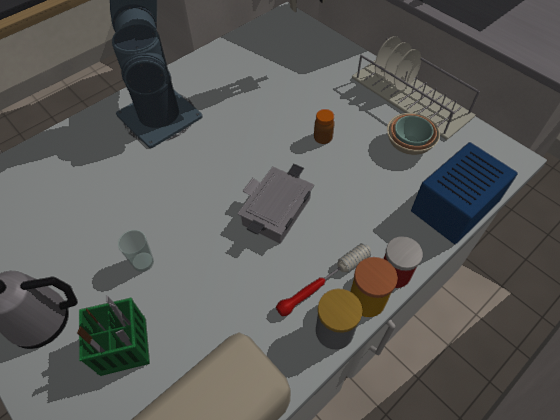

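View pics/top0.png

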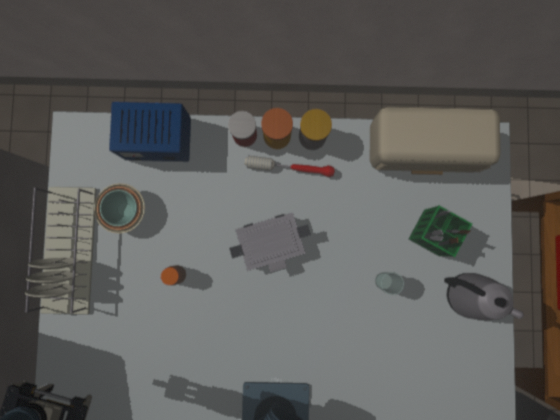

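```bash
cat > h.py <<'E'
import numpy as np, cv2
from scipy.spatial.transform import Rotation as R
from cell import observe, eyes, bot
def rot(q): return R.from_quat(np.r_[q[1:],q[0]])
def ray(c,u,v):
    d=rot(c["orientation"]).apply([(u-c["cx"])/c["fx"],(v-c["cy"])/c["fy"],1]); return np.array(c["xyz"]),d
def onz(c,u,v,z):
    o,d=ray(c,u,v); return o+d*(z-o[2])/d[2]
def proj(c,p):
    q=rot(c["orientation"]).inv().apply(np.array(p)-c["xyz"]); return np.array([c["fx"]*q[...,0]/q[...,2]+c["cx"],c["fy"]*q[...,1]/q[...,2]+c["cy"]]).T
def two(c1,p1,c2,p2):
    o1,d1=ray(c1,*p1);o2,d2=ray(c2,*p2)
    t=np.linalg.lstsq(np.c_[d1,-d2],o2-o1,rcond=None)[0]
    a=o1+d1*t[0];b=o2+d2*t[1]; return (a+b)/2,np.linalg.norm(a-b)
def crop(c,name,u0,v0,u1,v1,k):
    cv2.imwrite(name,cv2.resize(c["img"][v0:v1,u0:u1],None,fx=k,fy=k,interpolation=cv2.INTER_CUBIC))
E
python3 - <<'E'
from h import *
t=eyes.read_camera("top");s=eyes.read_camera("scene")
crop(t,"pics/t1.png",220,200,330,280,7);crop(s,"pics/s1.png",220,150,330,250,6)
E
```

```text
(no output)
```

View pics/t1.png

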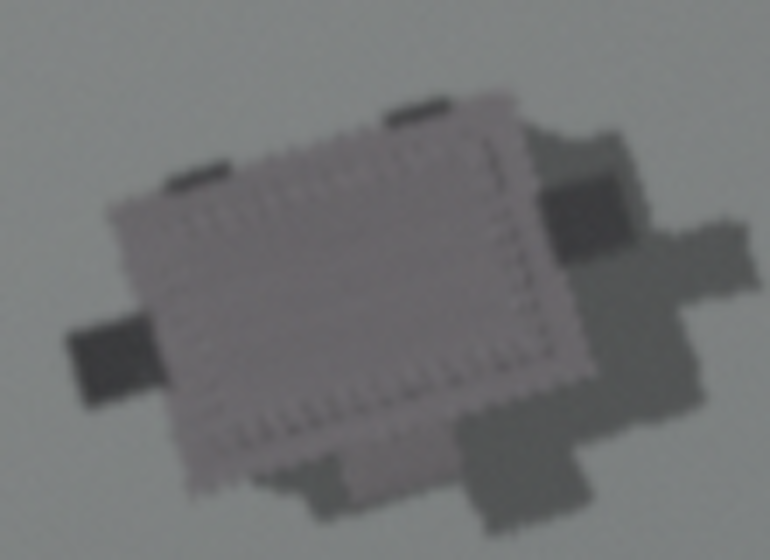

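View pics/s1.png

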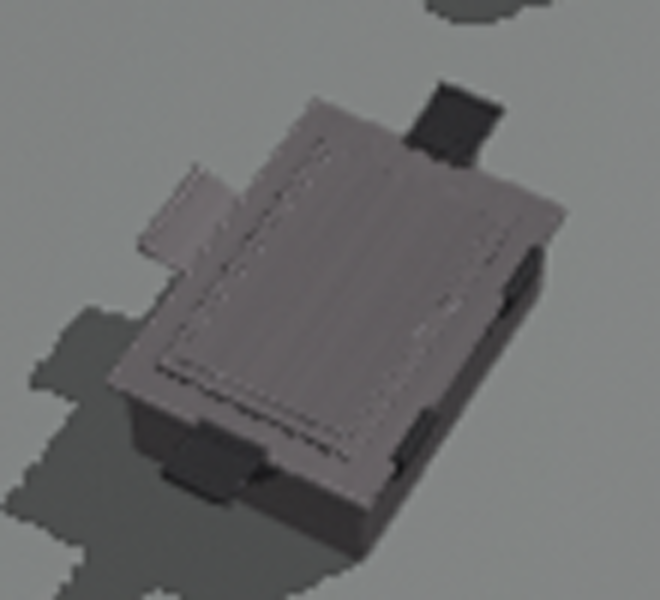

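```bash
cat > pose.py <<'E'
from h import *
# filled in by measurement
E
python3 - <<'E'
from h import *
t=eyes.read_camera("top");s=eyes.read_camera("scene")
T=lambda x,y:((x+.5)/7-.5+220,(y+.5)/7-.5+200)
S=lambda x,y:((x+.5)/6-.5+220,(y+.5)/6-.5+150)
n=['HL','HR','FR','FL']
tc=[(112,208),(515,92),(595,378),(195,495)]
sc=[(567,212),(375,510),(110,383),(316,98)] # HL,HR,.. check
sc=[(567,212),(375,510),(110,383),(316,98)]
P=[]
for k,a,b in zip(n,tc,sc):
    p=onz(t,*T(*a),.062);q=onz(s,*S(*b),.062);w,e=two(t,T(*a),s,S(*b)); print(k,p.round(4),q.round(4),w.round(4),round(e,4)); P.append((p+q)/2)
P=np.array(P);c=P.mean(0)
ex=(P[0]+P[1]-P[2]-P[3]);ex/=np.linalg.norm(ex);ey=(P[0]+P[3]-P[1]-P[2]);ey/=np.linalg.norm(ey)
print(c,ex,ey,ex@ey,np.linalg.norm(P[0]-P[3]),np.linalg.norm(P[1]-P[2]),np.linalg.norm(P[0]-P[1]),np.linalg.norm(P[3]-P[2]))
ex[2]=0;ey[2]=0
for nm,a,b in [('clipL outer',((68,335),(90,408)),((441,82),(503,108))),('clipR outer',((618,175),(637,243)),((162,475),(222,503))),('lip',((460,482),(352,507)),((138,245),(196,165)))]:
    for x,y in zip(a,b):
        w,e=two(t,T(*x),s,S(*y)); d=w-c; print(nm,w.round(4),round(e,4),'box',(d@ex).round(4),(d@ey).round(4))
from math import *
th=(atan2(ex[1],ex[0])+atan2(ey[1],ey[0])-pi/2)/2;print('yaw',th, 'c',c)
E
```

```text
HL [0.5727 0.1355 0.062 ] [0.5776 0.1355 0.062 ] [0.574  0.1373 0.0567] 0.0032
HR [ 0.6274 -0.0396  0.062 ] [ 0.6353 -0.035   0.062 ] [ 0.6305 -0.0365  0.0574] 0.0085
FR [ 0.5031 -0.0769  0.062 ] [ 0.5096 -0.0763  0.062 ] [ 0.5044 -0.0756  0.0554] 0.0043
FL [0.4489 0.0959 0.062 ] [0.4504 0.0966 0.062 ] [0.4493 0.0965 0.061 ] 0.0015
[0.54062992 0.02945761 0.062     ] [0.95422117 0.29910193 0.        ] [-0.31041919  0.95059977  0.        ] -0.011882338424838212 0.1315236606664426 0.13099938348107726 0.18174578119449258 0.18185890256939125
clipL outer [0.5089 0.139  0.0928] 0.0261 box 0.0025 0.114
clipL outer [0.4949 0.1555 0.0446] 0.0294 box -0.006 0.134
clipR outer [ 0.5837 -0.092   0.0927] 0.0216 box 0.0048 -0.1289
clipR outer [ 0.5717 -0.0848  0.0454] 0.0277 box -0.0045 -0.1182
lip [ 0.4572 -0.0184  0.0582] 0.0015 box -0.0939 -0.0196
lip [0.4454 0.0276 0.066 ] 0.0 box -0.0915 0.0278
yaw 0.30969266730618106 c [0.54062992 0.02945761 0.062     ]
```

```bash
cat > pose.py <<'E'
from h import *
C=np.array([.5406,.0295,0]);YAW=.310
RB=R.from_euler('z',YAW)
def W(x,y,z): return C+RB.apply([x,y,z])     # box (m) -> world
def B(p): return RB.inv().apply(np.array(p)-C)
def tcp():
    s=observe(); return np.array(s["eef_pos"]),rot(s["eef_rot"]),s
def go(x,y,z):
    "tool-axes shift in mm to put the TCP at box point (m)"
    p,r,s=tcp(); return (r.inv().apply(W(x,y,z)-p)*1e3).round(1)
def rep():
    p,r,s=tcp(); ja=RB.inv().apply(r.apply([0,1,0])); 
    print('t',round(s["time"],2),'tcp box mm',(B(p)*1e3).round(1),'x ax',r.apply([1,0,0]).round(3),'jaw dir deg in box',np.degrees(np.arctan2(ja[1],ja[0])).round(2),'toolz in box',RB.inv().apply(r.apply([0,0,1])).round(2),'F box',RB.inv().apply(s["ft_force"]).round(2),'grip',round(s["grip_width"]*1e3,1),'j6',s["joint_pos"][5].round(2))
E
python3 - <<'E'
from pose import *
rep(); print(W(0,.115,.09),go(0,.115,.12),W(-.081,0,.06),W(.1,0,.2))
t=eyes.read_camera("top")
for n,u,v,z in [('jar',172,276,.095),('tumbler',386,281,.108),('brush',295,166,.03)]: print(n,(B(onz(t,u,v,z))*1e3).round())
E
```

```text
t 0.3 tcp box mm [-233.8  603.9  218.4] x ax [-0.    -0.001 -1.   ] jaw dir deg in box 58.16 toolz in box [ 0.85 -0.53 -0.  ] F box [-0.53 -0.58 -0.56] grip 93.2 j6 -0.2
[0.50551826 0.13901836 0.09      ] [  98.5 -291.9  456.6] [0.46346098 0.00479025 0.06      ] [0.63583336 0.06000586 0.2       ]
jar [-19. 306.  95.]
tumbler [-211. -293.  108.]
brush [ 205. -143.   30.]
```

```bash
python3 -m jog '[[0,-29,46,0,1],[0,-29,46,0,1],[0,-29,46,0,1],[0,-29,46,0,1],[0,-29,46,0,1],[0,-29,46,0,1],[0,-29,46,0,1],[0,-29,46,0,1],[0,-29,46,0,1],[0,-29,46,0,1],[0,0,0,9.7,1],[0,0,0,9.7,1],[0,0,0,9.7,1],[0,0,0,9.7,1],[0,0,0,9.7,1],[0,0,0,9.7,1]]' 10; python3 - <<'E'
from pose import *
rep(); print(go(0,.115,.09))
t=eyes.read_camera("top");s=eyes.read_camera("scene")
E
```

```text
time: 2.35
eef_pos: [0.5231, 0.1274, 0.2184]
eef_rot: [0.565, 0.428, 0.564, -0.425]
ft_force: [-0.2, 0.6, -0.7]
grip_width: 0.0001
t 2.35 tcp box mm [ 13.2  98.6 218.4] x ax [ 0.004  0.003 -1.   ] jaw dir deg in box -1.86 toolz in box [-0.03 -1.   -0.  ] F box [-0.01  0.61 -0.74] grip 0.1 j6 -0.25
[128.4 -14.3 -15.8]
```

```bash
python3 -m jog '[[40,-7,-8,-1.9,1],[40,-7,-8,0,1],[30,0,0,0,1],[0,0,0,0,1]]'; python3 - <<'E'
from pose import *
rep(); print(go(0,.115,.09))
t=eyes.read_camera("top");s=eyes.read_camera("scene")
crop(t,"pics/t2.png",210,190,330,280,6);crop(s,"pics/s2.png",220,110,340,200,6)
p=tcp()[0]; print(proj(t,p),proj(s,p))
E
```

```text
time: 2.95
eef_pos: [0.5062, 0.1392, 0.1069]
eef_rot: [0.577, 0.413, 0.574, -0.408]
ft_force: [0.5, 0.0, -0.0]
grip_width: 0.0005
t 2.95 tcp box mm [  0.7 115.  106.9] x ax [ 0.007  0.003 -1.   ] jaw dir deg in box 1.3 toolz in box [ 0.02 -1.   -0.  ] F box [ 0.48 -0.13 -0.03] grip 0.5 j6 -0.28
[16.9 -0.8 -0.1]
[231.99943156 250.3438069 ] [297.93581922 158.48362498]
```

View pics/s2.png

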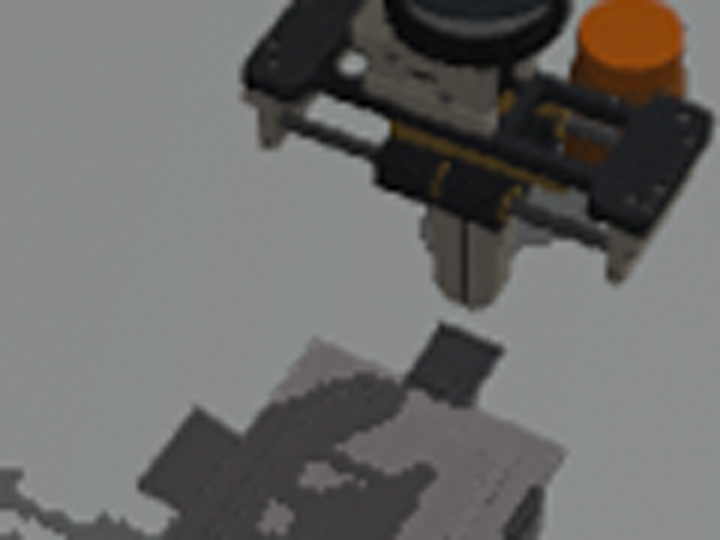

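View pics/t2.png

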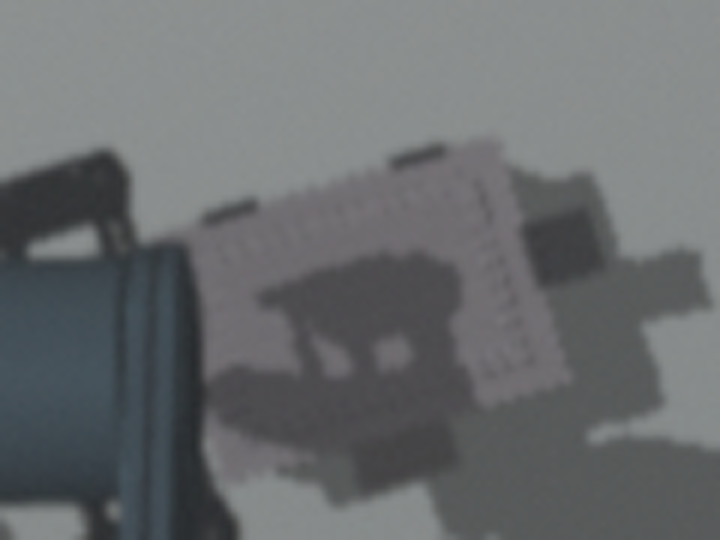

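```bash
python3 -m jog '[[20,-1,0,-1.3,1],[8,0,0,0,1],[6,0,-2,0,1],[6,0,-2,0,1],[6,0,-2,0,1],[6,0,-2,0,1],[6,0,-2,0,1],[6,0,-1,0,1]]'; python3 - <<'E'
from pose import *
rep(); print(go(0,.125,.025))
E
```

```text
time: 4.05
eef_pos: [0.5105, 0.1506, 0.0497]
eef_rot: [0.587, 0.41, 0.574, -0.397]
ft_force: [0.0, 0.4, -0.4]
grip_width: 0.0004
t 4.05 tcp box mm [  8.3 124.5  49.7] x ax [ 0.026  0.004 -1.   ] jaw dir deg in box 2.68 toolz in box [ 0.05 -1.    0.01] F box [ 0.15  0.38 -0.4 ] grip 0.4 j6 -0.28
[24.4 -8.9 -1.1]
```

```bash
python3 -m jog '[[5,-3,0,2.7,1],[6,-3,0,0,1],[7,-2,0,0,1],[6,0,0,0,1],[0,0,0,0,1]]'; python3 - <<'E'
from pose import *
rep(); print(go(0,.113,.025),observe()["joint_pos"].round(3))
s=eyes.read_camera("scene")
crop(s,"pics/s3.png",220,110,340,200,6)
E
```

```text
time: 4.68
eef_pos: [0.5028, 0.148, 0.0228]
eef_rot: [0.577, 0.423, 0.565, -0.411]
ft_force: [-0.3, -0.1, -0.7]
grip_width: 0.0005
t 4.67 tcp box mm [1.000e-01 1.244e+02 2.280e+01] x ax [ 0.024  0.004 -1.   ] jaw dir deg in box 0.04 toolz in box [ 0. -1.  0.] F box [-0.35  0.   -0.72] grip 0.5 j6 -0.24
[-2.1 -0.1 11.4] [ 0.072  0.417  1.855  0.003  0.846 -0.24 ]
```

View pics/s3.png

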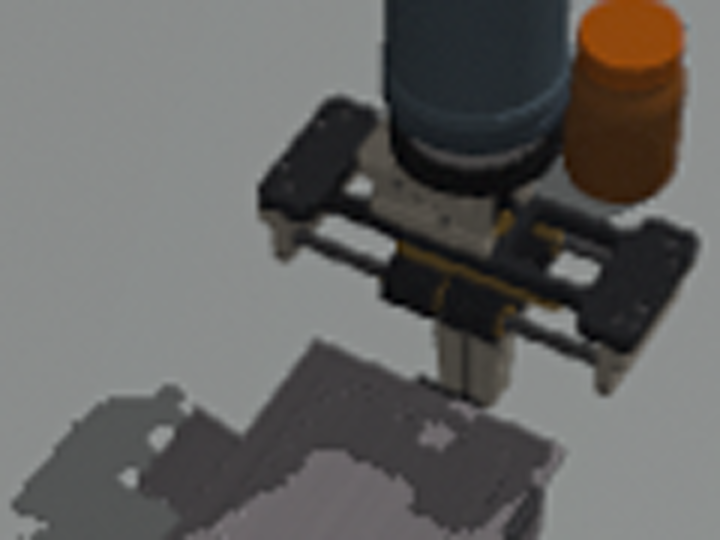

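```bash
python3 -m jog '[[0,0,4,0,1],[0,0,5,0,1],[0,0,4,0,1],[0,0,0,0,1],[0,0,-8,0,1],[-20,0,-8,0,1],[-50,0,0,0,1],[-50,0,0,0,1],[-20,0,30,0,1]]'; python3 - <<'E'
from pose import *
rep(); print(go(0,-.115,.15))
s=eyes.read_camera("scene")
crop(s,"pics/s4.png",220,110,340,200,6)
E
```

```text
time: 5.85
eef_pos: [0.5058, 0.1238, 0.1658]
eef_rot: [0.577, 0.421, 0.567, -0.41]
ft_force: [0.4, -0.1, -0.2]
grip_width: 0.0006
t 5.85 tcp box mm [ -4.4 100.5 165.8] x ax [ 0.021  0.004 -1.   ] jaw dir deg in box 0.2 toolz in box [ 0. -1.  0.] F box [ 0.35 -0.2  -0.17] grip 0.6 j6 -0.29
[ 16.5   3.3 215.4]
```

View pics/s4.png

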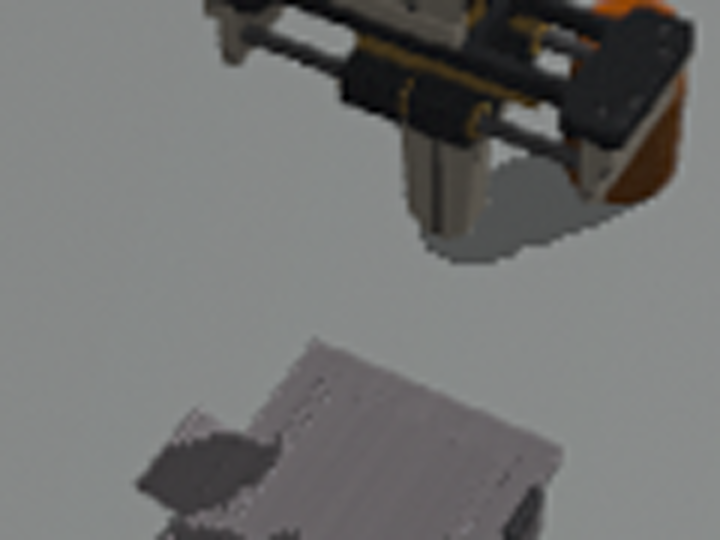

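```bash
python3 -m jog '[[0,1,54,0,1],[0,1,54,0,1],[0,1,54,0,1],[0,1,54,0,1],[20,0,0,0,1],[20,0,0,0,1],[0,0,0,0,1]]'; python3 - <<'E'
from pose import *
rep(); print(go(0,-.115,.09))
E
```

```text
time: 6.78
eef_pos: [0.5824, -0.0878, 0.1282]
eef_rot: [0.579, 0.422, 0.564, -0.41]
ft_force: [-0.2, 0.8, 0.3]
grip_width: 0.0005
t 6.78 tcp box mm [   4.  -124.4  128.2] x ax [ 0.028  0.001 -1.   ] jaw dir deg in box 0.13 toolz in box [ 0.   -1.    0.01] F box [0.05 0.82 0.35] grip 0.5 j6 -0.66
[38.1 -5.  -9.7]
```

Now at the right side, press the second clip (outward is +tool z).

```bash
python3 -m jog '[[20,-2,-5,0,1],[18,-2,-5,0,1],[8,-1,0,0,1],[6,-1,2,0,1],[6,-1,2,0,1],[6,-1,2,0,1],[6,-1,2,0,1],[0,0,0,0,1]]'; python3 - <<'E'
from pose import *
rep(); print(go(0,-.125,.023))
E
```

```text
time: 7.78
eef_pos: [0.5783, -0.0883, 0.0599]
eef_rot: [0.582, 0.423, 0.562, -0.409]
ft_force: [0.5, 0.2, 0.5]
grip_width: 0.0003
t 7.78 tcp box mm [  -0.  -123.7   59.9] x ax [ 0.035 -0.001 -0.999] jaw dir deg in box 0.22 toolz in box [ 0.   -1.    0.01] F box [0.58 0.05 0.55] grip 0.3 j6 -0.67
[36.9 -1.2  0.9]
```

```bash
python3 -m jog '[[6,0,1,0,1],[6,-1,1,0,1],[7,-1,0,0,1],[7,-1,0,0,1],[7,0,0,0,1],[4,0,0,0,1],[0,0,0,0,1]]'; python3 - <<'E'
from pose import *
rep(); print(go(0,-.112,.023))
s=eyes.read_camera("scene")
crop(s,"pics/s5.png",200,130,320,260,4.5)
E
```

```text
time: 8.65
eef_pos: [0.5772, -0.0913, 0.02]
eef_rot: [0.582, 0.423, 0.562, -0.409]
ft_force: [-1.6, -0.6, 0.3]
grip_width: 0.0003
t 8.65 tcp box mm [  -2.  -126.2   20. ] x ax [ 0.034 -0.001 -0.999] jaw dir deg in box 0.22 toolz in box [ 0.   -1.    0.01] F box [-1.71 -0.11  0.28] grip 0.3 j6 -0.68
[ -3.1   2.2 -14.2]
```

View pics/s5.png

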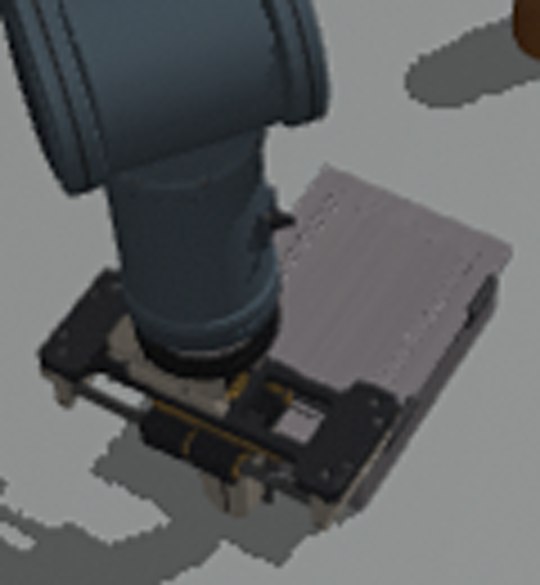

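```bash
python3 -m jog '[[0,1,-4,0,1],[0,0,-5,0,1],[0,0,-4,0,1],[0,0,0,0,1],[0,0,8,0,1],[-20,0,8,0,1],[-50,0,0,0,1],[-50,0,0,0,1],[-50,0,0,0,1],[0,-50,-20,0,1],[0,-50,-20,0,1]]'; python3 - <<'E'
from pose import *
rep(); print(go(-.081,0,.15))
s=eyes.read_camera("scene");t=eyes.read_camera("top")
crop(s,"pics/s6.png",200,130,320,260,4.5)
crop(t,"pics/t6.png",210,190,330,280,6)
E
```

```text
time: 10.07
eef_pos: [0.4683, -0.0901, 0.1933]
eef_rot: [0.584, 0.423, 0.56, -0.408]
ft_force: [-0.4, 0.1, 0.0]
grip_width: 0.0005
t 10.07 tcp box mm [-105.3  -91.8  193.3] x ax [ 0.04  -0.003 -0.999] jaw dir deg in box 0.22 toolz in box [ 0.   -1.    0.02] F box [-0.31  0.2   0.05] grip 0.5 j6 -0.75
[ 42.8  23.1 -92.4]
```

View pics/s6.png

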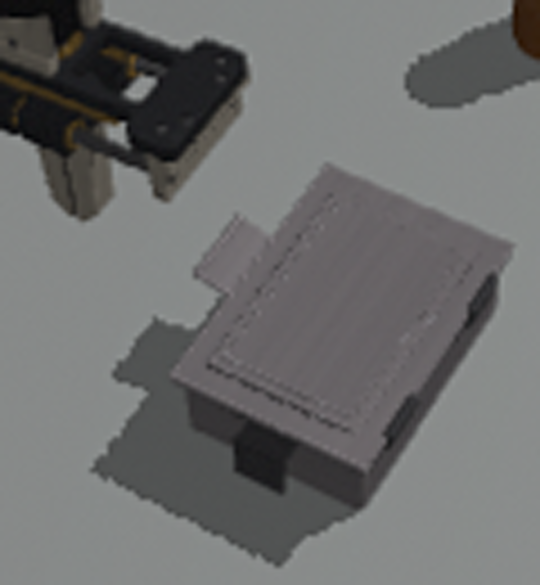

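View pics/t6.png

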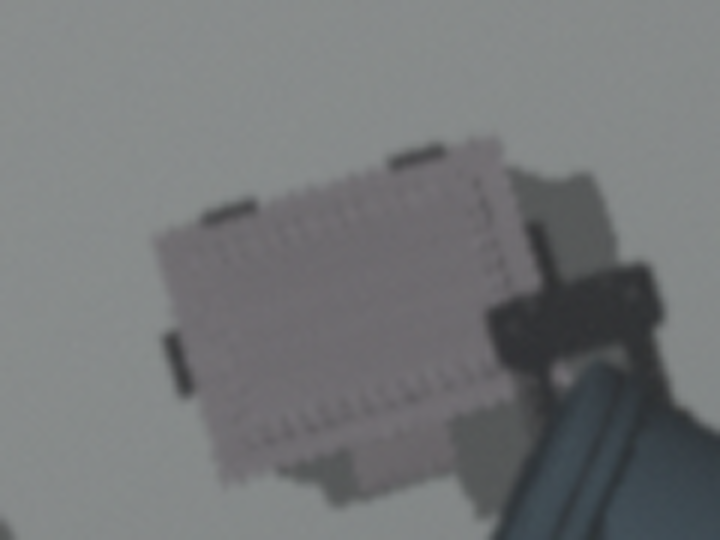

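```bash
python3 -m jog '[[0,10,-46,0,0],[0,10,-46,0,0],[0,0,0,-10,-0.8],[0,0,0,-10,-0.8],[0,0,0,-10,-0.8],[0,0,0,-10,-0.8],[0,0,0,-10,-0.8],[0,0,0,-10,-0.8],[0,0,0,-10,-0.8],[0,0,0,-10,-0.8],[0,0,0,-5,-0.8]]' 3; python3 - <<'E'
from pose import *
rep(); print(go(-.081,0,.11))
E
```

```text
time: 11.55
eef_pos: [0.4643, 0.0041, 0.1954]
eef_rot: [0.716, -0.098, 0.685, 0.092]
ft_force: [0.8, -0.1, -0.2]
grip_width: 0.0839
t 11.55 tcp box mm [-80.4  -1.  195.4] x ax [ 0.045 -0.002 -0.999] jaw dir deg in box 87.63 toolz in box [ 1.   -0.04  0.04] F box [ 0.75 -0.33 -0.18] grip 83.9 j6 -2.08
[85.3  2.1 -4.3]
```

```bash
python3 -m jog '[[40,1,-2,-2.4,-0.8],[35,1,-2,0,-0.8],[10,0,0,0,-0.8],[0,0,0,0,-0.8]]' 3; python3 - <<'E'
from pose import *
rep(); print(go(-.081,0,.057))
s=eyes.read_camera("scene");t=eyes.read_camera("top")
crop(s,"pics/s7.png",210,140,290,220,7)
for n,p in [('lipL out',W(-.088,.026,.066)),('lipR out',W(-.088,-.026,.066)),('HL',W(.066,.092,.062)),('FL',W(-.066,.092,.062)),('FR',W(-.066,-.092,.062)),('tipL',W(-.081,.042,.115)),('tipR',W(-.081,-.042,.115))]: print(n,((proj(s,p)-[210,140])*7+3).round())
E
```

```text
time: 12.05
eef_pos: [0.4688, 0.003, 0.1104]
eef_rot: [0.716, -0.114, 0.681, 0.106]
ft_force: [-0.2, -0.5, 0.3]
grip_width: 0.0837
t 12.05 tcp box mm [-76.4  -3.4 110.4] x ax [ 0.051 -0.003 -0.999] jaw dir deg in box 90.09 toolz in box [1.   0.   0.05] F box [-0.37 -0.38  0.29] grip 83.7 j6 -2.13
[53.   4.3 -7.1]
lipL out [304. 268.]
lipR out [233. 361.]
HL [731. 312.]
FL [438. 183.]
FR [188. 514.]
tipL [334. 166.]
tipR [215. 319.]
```

View pics/s7.png

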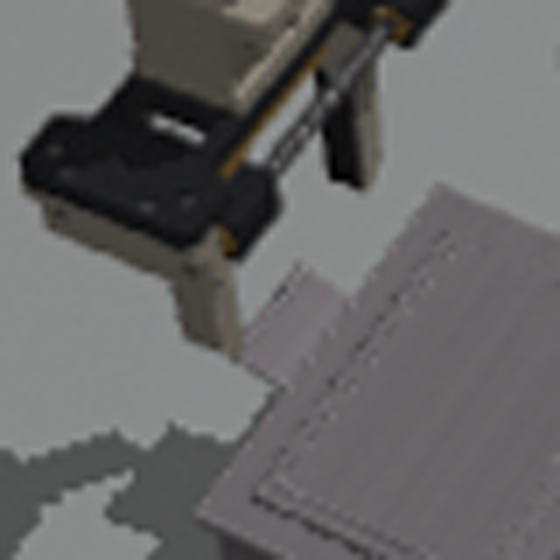

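```bash
python3 -m jog '[[10,3,-5,0,-0.6],[16,1,-4,0,-0.6],[16,1,-2,0,-0.6],[10,0,0,0,-0.6],[0,0,0,0,-0.6]]' 3; python3 - <<'E'
from pose import *
rep(); print(go(-.081,0,.057))
s=eyes.read_camera("scene")
crop(s,"pics/s8.png",210,140,290,220,7)
E
```

```text
time: 12.78
eef_pos: [0.4618, 0.0038, 0.0598]
eef_rot: [0.719, -0.115, 0.678, 0.105]
ft_force: [-0.3, -1.1, -0.0]
grip_width: 0.0745
t 12.78 tcp box mm [-82.8  -0.4  59.8] x ax [ 0.06  -0.005 -0.998] jaw dir deg in box 90.1 toolz in box [1.   0.   0.06] F box [-0.66 -0.96 -0.02] grip 74.5 j6 -2.13
[2.9 0.5 1.7]
```

View pics/s8.png

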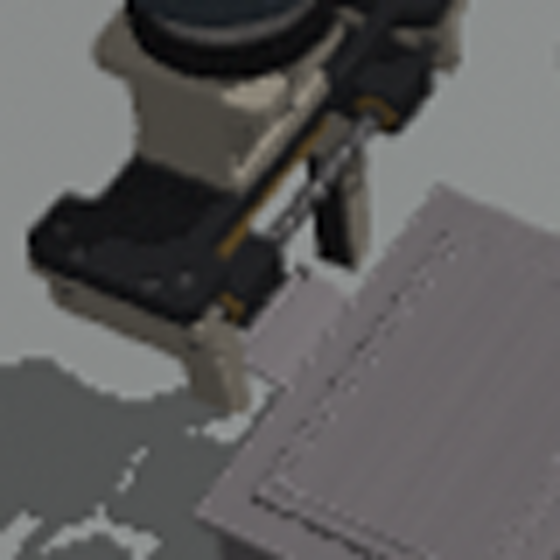

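```bash
python3 -m jog '[[3,0,2,0,-0.35],[0,0,0,0,-0.2],[0,0,0,0,-0.2]]' 3; python3 - <<'E'
from pose import *
rep(); print(go(-.081,0,.057))
s=eyes.read_camera("scene")
crop(s,"pics/s9.png",220,160,280,210,12)
E
```

```text
time: 13.2
eef_pos: [0.4656, 0.0042, 0.0584]
eef_rot: [0.72, -0.116, 0.676, 0.104]
ft_force: [0.5, 0.1, 1.0]
grip_width: 0.0561
t 13.2 tcp box mm [-79.1  -1.2  58.4] x ax [ 0.063 -0.006 -0.998] jaw dir deg in box 90.11 toolz in box [1.   0.   0.06] F box [ 0.5  -0.03  0.96] grip 56.1 j6 -2.13
[ 1.3  1.3 -1.9]
```

View pics/s9.png

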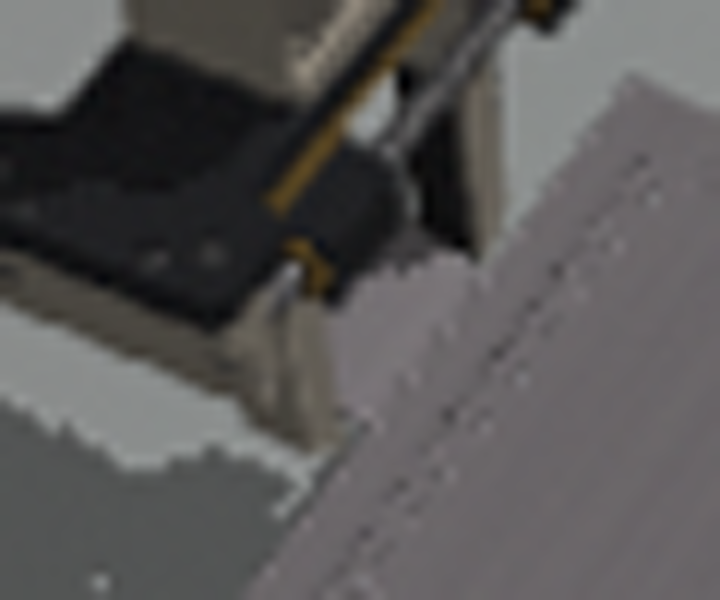

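```bash
python3 -m jog '[[0,0,-2,0,-0.16],[0,0,0,0,-0.13]]' 3;  python3 -m jog '[[0,0,0,0,-0.1],[0,0,0,0,0.2],[0,0,0,0,0.2],[0,0,0,0,0.2]]' 3;python3 - <<'E'
from pose import *
rep(); print(go(-.081,0,.057))
E
```

```text
time: 13.5
eef_pos: [0.4636, 0.0035, 0.0584]
eef_rot: [0.72, -0.116, 0.676, 0.104]
ft_force: [0.3, 0.2, -1.0]
grip_width: 0.0527
time: 14.0
eef_pos: [0.4635, 0.0037, 0.0584]
eef_rot: [0.72, -0.115, 0.676, 0.105]
ft_force: [-0.1, 0.9, -0.7]
grip_width: 0.0518
t 14.0 tcp box mm [-81.3  -1.1  58.4] x ax [ 0.063 -0.006 -0.998] jaw dir deg in box 90.1 toolz in box [1.   0.   0.06] F box [ 0.21  0.89 -0.66] grip 51.8 j6 -2.13
[1.4 1.1 0.2]
```

```bash
cat > arc.py <<'E'
from pose import *
import sys
OFF=np.array([0,0,-.0070]);H=np.array([.066,0,.060]);RAD=.1474
def plan(step,n):
    p,r,s=tcp(); b=B(p); g=b-OFF-H; a=np.arctan2(g[2],-g[0]); print('arc angle deg',np.degrees(a).round(1),'radius mm',(1e3*np.hypot(g[0],g[2])).round(1))
    for i in range(n):
        a+=np.radians(step); q=H+OFF+RAD*np.array([-np.cos(a),0,np.sin(a)]); q[1]=-.001
        d=r.inv().apply(RB.apply(q-b))*1e3; b=q; print(d.round(1),end=' ')
    print(); rep()
if __name__=='__main__': plan(float(sys.argv[1]),int(sys.argv[2]))
E
python3 arc.py 2.5 5
```

```text
arc angle deg 2.1 radius mm 147.4
[-6.4 -0.1  0.7] [-6.3 -0.2  1. ] [-6.3 -0.2  1.3] [-6.2 -0.2  1.6] [-6.2 -0.2  1.8] 
t 14.0 tcp box mm [-81.3  -1.1  58.4] x ax [ 0.063 -0.006 -0.998] jaw dir deg in box 90.1 toolz in box [1.   0.   0.06] F box [ 0.21  0.89 -0.66] grip 51.8 j6 -2.13
```

```bash
python3 -m jog '[[-6.4,0,0.7,0,0.2],[-6.3,0,1,0,0.2],[-6.3,0,1.3,0,0.2],[-6.2,0,1.6,0,0.2]]' 3; python3 arc.py 3 6; python3 - <<'E'
from h import *
s=eyes.read_camera("scene")
crop(s,"pics/s10.png",200,120,320,250,4.5)
E
```

```text
time: 14.5
eef_pos: [0.4666, 0.0048, 0.0855]
eef_rot: [0.72, -0.116, 0.676, 0.104]
ft_force: [0.5, -1.1, -1.3]
grip_width: 0.052
arc angle deg 12.7 radius mm 147.7
[-7.3 -0.2  2.6] [-7.2 -0.2  2.7] [-7.1 -0.2  3.1] [-6.9 -0.2  3.4] [-6.7 -0.2  3.8] [-6.5 -0.2  4.2] 
t 14.5 tcp box mm [-78.   -1.   85.5] x ax [ 0.063 -0.007 -0.998] jaw dir deg in box 90.12 toolz in box [1.   0.   0.06] F box [ 0.12 -1.22 -1.29] grip 52.0 j6 -2.13
```

View pics/s10.png

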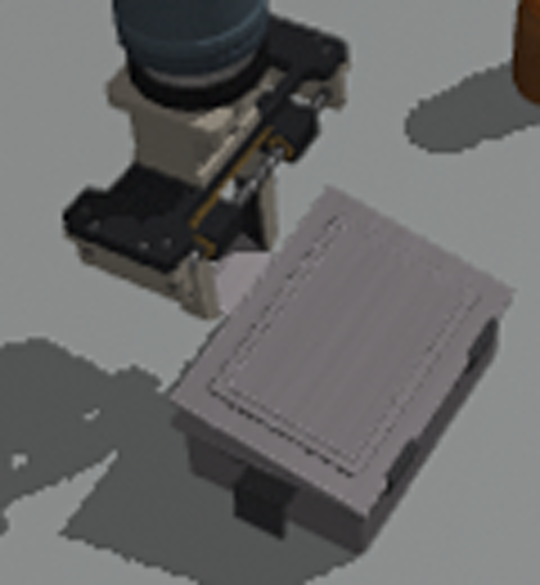

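```bash
python3 -m jog '[[-7.3,0,2.6,0,0.2],[-7.2,0,2.7,0,0.2],[-7.1,0,3.1,0,0.2],[-6.9,0,3.4,0,0.2],[-6.7,0,3.8,0,0.2],[-6.5,0,4.2,0,0.2]]' 3; python3 arc.py 3 7; python3 - <<'E'
from h import *
s=eyes.read_camera("scene")
crop(s,"pics/s11.png",200,120,320,250,4.5)
E
```

```text
time: 15.3
eef_pos: [0.4845, 0.011, 0.1321]
eef_rot: [0.72, -0.116, 0.676, 0.104]
ft_force: [1.2, -1.3, -1.1]
grip_width: 0.0517
arc angle deg 32.3 radius mm 148.0
[-5.8 -0.7  5.2] [-5.9 -0.2  5. ] [-5.6 -0.2  5.3] [-5.3 -0.2  5.6] [-5.  -0.2  5.8] [-4.7 -0.2  6.1] [-4.4 -0.1  6.3] 
t 15.3 tcp box mm [-59.1  -0.5 132.1] x ax [ 0.065 -0.008 -0.998] jaw dir deg in box 90.13 toolz in box [1.   0.   0.06] F box [ 0.72 -1.56 -1.06] grip 51.7 j6 -2.1
```

View pics/s11.png

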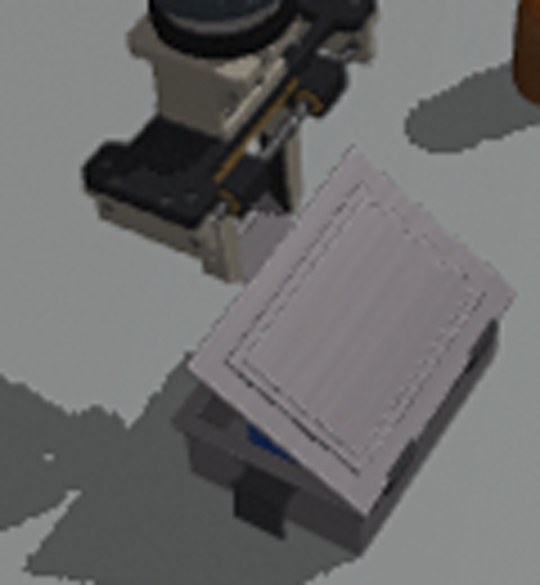

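Lid is at about 30°, box unmoved. Continue.

```bash
python3 -m jog '[[-5.8,0,5.2,0,0.2],[-5.9,0,5,0,0.2],[-5.6,0,5.3,0,0.2],[-5.3,0,5.6,0,0.2],[-5,0,5.8,0,0.2],[-4.7,0,6.1,0,0.2],[-4.4,0,6.3,0,0.2]]' 3; python3 arc.py 3 7; python3 - <<'E'
from h import *
s=eyes.read_camera("scene")
crop(s,"pics/s12.png",200,120,320,250,4.5)
E
```

```text
time: 16.23
eef_pos: [0.5223, 0.024, 0.1742]
eef_rot: [0.721, -0.117, 0.676, 0.104]
ft_force: [1.0, -2.3, -1.4]
grip_width: 0.0521
arc angle deg 54.9 radius mm 148.1
[-3.2 -1.4  7. ] [-3.5 -0.1  6.9] [-3.2 -0.1  7. ] [-2.8 -0.1  7.2] [-2.4 -0.1  7.3] [-2.  -0.1  7.4] [-1.6 -0.1  7.5] 
t 16.23 tcp box mm [-19.1   0.3 174.2] x ax [ 0.066 -0.008 -0.998] jaw dir deg in box 90.12 toolz in box [1.   0.   0.06] F box [ 0.21 -2.48 -1.42] grip 52.1 j6 -2.05
```

View pics/s12.png

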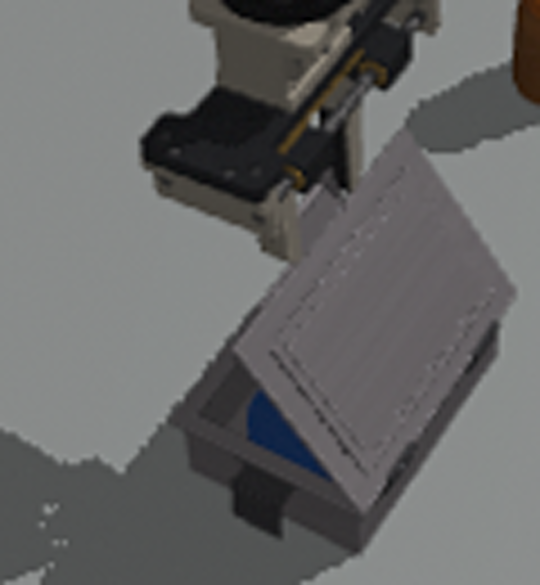

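```bash
python3 -m jog '[[-3.2,-0.7,7,0,0.2],[-3.5,-0.7,6.9,0,0.2],[-3.2,-0.4,7,0,0.2],[-2.8,-0.2,7.2,0,0.2],[-2.4,-0.2,7.3,0,0.2],[-2,-0.2,7.4,0,0.2]]' 3; python3 arc.py 3 7; python3 - <<'E'
from h import *
s=eyes.read_camera("scene")
crop(s,"pics/s13.png",200,120,320,250,4.5)
E
```

```text
time: 17.02
eef_pos: [0.5652, 0.0372, 0.1954]
eef_rot: [0.72, -0.116, 0.676, 0.104]
ft_force: [0.2, -2.0, -1.1]
grip_width: 0.0521
arc angle deg 74.2 radius mm 147.9
[-0.9 -0.8  7.7] [-1.  -0.1  7.6] [-0.6 -0.   7.7] [-0.2 -0.   7.7] [ 0.2 -0.   7.7] [ 0.6 -0.   7.7] [ 1.  -0.   7.7] 
t 17.02 tcp box mm [ 25.8  -0.2 195.4] x ax [ 0.065 -0.006 -0.998] jaw dir deg in box 90.13 toolz in box [1.   0.   0.06] F box [-0.43 -1.96 -1.06] grip 52.1 j6 -2.02
```

View pics/s13.png

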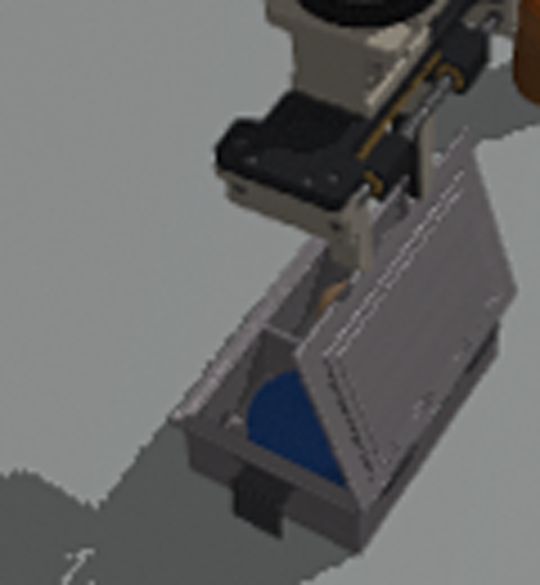

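```bash
python3 -m jog '[[-0.9,-0.6,7.7,0,0.2],[-1,-0.4,7.6,0,0.2],[-0.6,-0.3,7.7,0,0.2],[-0.2,-0.2,7.7,0,0.2],[0.2,-0.2,7.7,0,0.2],[0.6,-0.2,7.7,0,0.2]]' 3; python3 arc.py 3 6; python3 - <<'E'
from h import *
s=eyes.read_camera("scene")
crop(s,"pics/s14.png",200,120,320,250,4.5)
E
```

```text
time: 17.82
eef_pos: [0.613, 0.0518, 0.2006]
eef_rot: [0.721, -0.115, 0.675, 0.105]
ft_force: [-0.5, -0.1, -0.4]
grip_width: 0.0517
arc angle deg 93.8 radius mm 147.9
[ 1.7 -0.1  7.6] [1.6 0.  7.6] [2.  0.  7.5] [2.4 0.  7.3] [2.7 0.  7.2] [3.1 0.  7.1] 
t 17.82 tcp box mm [ 75.7  -0.9 200.6] x ax [ 0.065 -0.004 -0.998] jaw dir deg in box 90.14 toolz in box [1.   0.   0.06] F box [-0.54  0.08 -0.38] grip 51.7 j6 -1.98
```

View pics/s14.png

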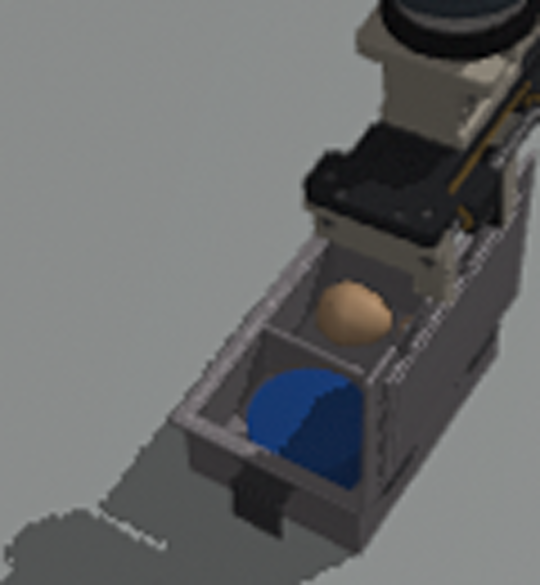

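```bash
python3 -m jog '[[1.6,-0.2,7.6,0,0.2],[1.6,-0.2,7.6,0,0.2],[2,-0.2,7.5,0,0.2],[2.4,-0.2,7.3,0,0.2]]' 3; python3 arc.py 2 3; python3 - <<'E'
from h import *
s=eyes.read_camera("scene")
crop(s,"pics/s15.png",210,110,330,240,4.5)
E
```

```text
time: 18.38
eef_pos: [0.6449, 0.0616, 0.1946]
eef_rot: [0.721, -0.115, 0.675, 0.106]
ft_force: [-0.7, 2.0, -0.7]
grip_width: 0.052
arc angle deg 106.9 radius mm 148.0
[2.5 0.3 4.6] [2.1 0.  4.7] [2.2 0.  4.6] 
t 18.38 tcp box mm [109.1  -1.2 194.6] x ax [ 0.066 -0.002 -0.998] jaw dir deg in box 90.13 toolz in box [1.   0.   0.06] F box [-0.04  2.1  -0.66] grip 52.0 j6 -1.96
```

View pics/s15.png

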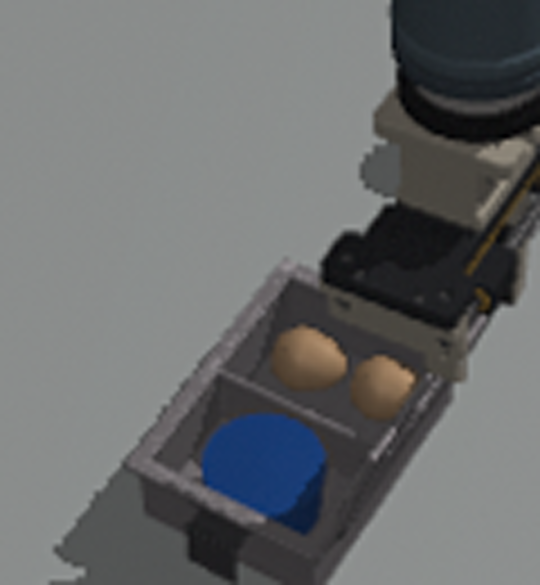

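```bash
python3 -m jog '[[0,0.3,0,0,-0.2],[0,0,0,0,-0.4],[0,0,0,0,-0.6],[0,0,0,0,-0.6],[0,0,0,0,-0.6],[0,0,0,0,-0.6]]' 3; python3 - <<'E'
from pose import *
rep()
s=eyes.read_camera("scene")
crop(s,"pics/s16.png",210,110,330,240,4.5)
E
```

```text
time: 19.18
eef_pos: [0.6455, 0.0605, 0.1942]
eef_rot: [0.721, -0.115, 0.675, 0.105]
ft_force: [0.0, 0.5, 0.3]
grip_width: 0.0745
t 19.18 tcp box mm [109.4  -2.5 194.2] x ax [ 0.067 -0.004 -0.998] jaw dir deg in box 90.09 toolz in box [1.   0.   0.06] F box [0.16 0.46 0.3 ] grip 74.5 j6 -1.96
```

View pics/s16.png

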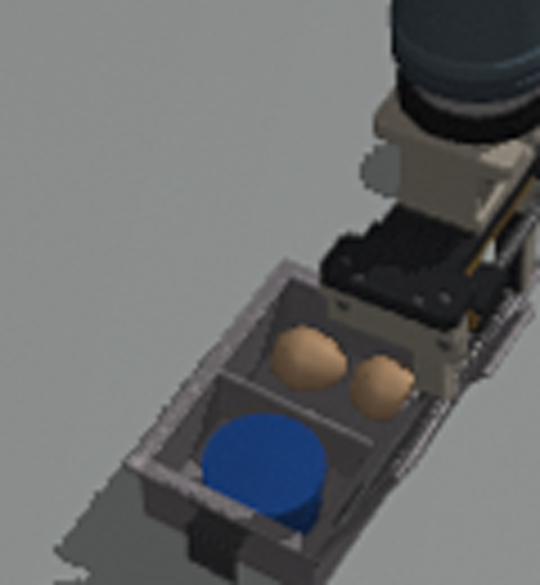

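```bash
python3 -m jog '[[-8,0,-2,0,-0.6],[-15,0,-3,0,-0.6],[-30,0,-5,0,-0.6],[-40,0,-20,0,-0.6],[-40,0,-40,0,-0.6],[0,0,-50,0,-0.6],[0,0,-50,0,-0.6],[0,0,-50,0,-0.6],[0,0,-50,0,-0.6],[0,0,0,0,-0.6]]' 3; python3 - <<'E'
from pose import *
rep()
s=eyes.read_camera("scene");t=eyes.read_camera("top")
crop(s,"pics/s17.png",210,110,330,240,4.5);cv2.imwrite("pics/t17.png",t["img"])
cv2.imwrite("pics/s17f.png",s["img"])
a=np.radians(np.degrees(1.95))
for n,p in [('lidL end at 1.95',W(.066-.132*np.cos(a),.092,.06+.132*np.sin(a))),('lidR end',W(.066-.132*np.cos(a),-.092,.06+.132*np.sin(a)))]: print(n,proj(s,p).round(1),((proj(s,p)-[210,110])*4.5).round(),proj(t,p).round(1))
E
```

```text
time: 20.48
eef_pos: [0.3723, -0.0242, 0.3235]
eef_rot: [0.726, -0.119, 0.67, 0.102]
ft_force: [1.1, -0.0, -0.6]
grip_width: 0.0742
t 20.48 tcp box mm [-1.767e+02  2.000e-01  3.235e+02] x ax [ 0.081 -0.011 -0.997] jaw dir deg in box 90.13 toolz in box [1.   0.   0.07] F box [ 1.01 -0.33 -0.6 ] grip 74.2 j6 -2.27
lidL end at 1.95 [334. 162.] [558. 234.] [225.7 209.3]
lidR end [298.3 215.8] [397. 476.] [289.2 190.6]
```

View pics/s17.png

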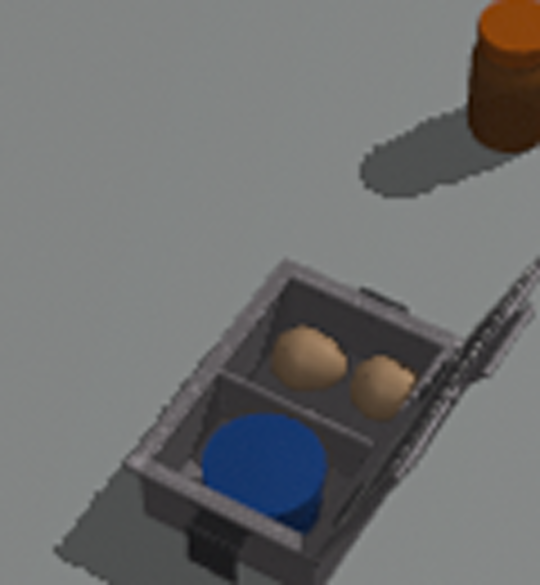

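View pics/t17.png

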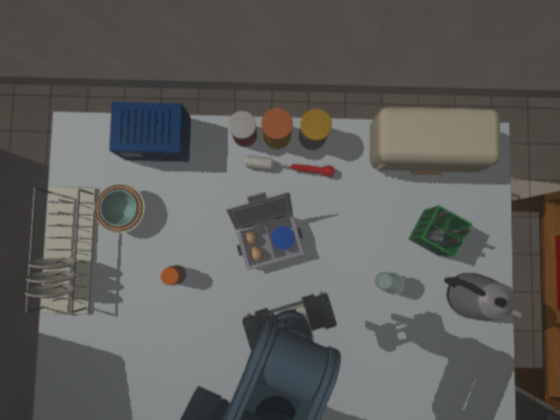

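View pics/s17f.png

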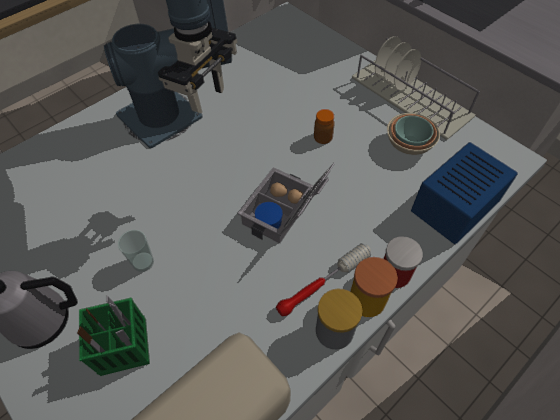

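The top view shows the lid's far edge at about (229,209) to (290,194). At its stop it should lie at (226,209) to (289,191), so it is resting there. Both clips are folded down, the box hasn't moved, and the other objects are where they were. I'm handing the job in.

```bash
python3 - <<'E'
from cell import bot
print(bot.job_done())
E
```

```text
the job is handed in; nothing more can be done
None
```

The lunch box is open: both clips are folded down and the lid rests by itself against its hinge stop. I handed the job in at about 20.5 s of the 62 s allowed.

- **Clips:** I pressed the left clip, then the right, outward and down with the closed fingertips. Each ended at roughly 1.5 rad by geometry. The pictures show both down beside the box and clear of the lid.
- **Lid:** The moves can't tilt the tool to put a fingertip under the lip. So I pinched the sides of the thumb lip with a 3 N grip and carried it round the hinge to about 1.8 rad, then let go. The lid fell back the last few degrees on its own.
- **Last checks:** In the top view the lid's far edge is within 3–4 pixels of where it should be at 1.95 rad. The box showed no movement between pictures. The jar, tumbler, bowls, caddy and brush look unmoved, and the robot is clear of everything.
- **What disagreed:**
  - The two cameras placed the lid up to about 8 mm apart, so I used the average.
  - The tool drifted to about 4–5° of forward tilt during the moves.
  - I read up to about 2.5 N of sideways force at the wrist during the lift, and it moved nothing that I could see.

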